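Feel a speaker-centring arm for binding

TASK

Check that the swing arm of the speaker-centring jig does not bind: take it by its upright post and swing it to the robot's left until you feel it come up against its stop, lean on it there with about 6 N for a second, then swing it the other way and do the same at the right-hand stop, never forcing it. Then leave the arm with its pointer over the centre of the speaker's magnet pot, let go, and disturb neither the speaker nor the other things on the bench.

Things in the scene. Friction and masses are not known exactly. Their poses are not given: they have to be found in the camera images.
- jig: Fixed wooden board of the jig, 300 x 240 x 14 mm, with a round wooden turntable (120 mm across, cork top 34 mm above the bench) and, behind it seen from the robot, a steel pivot column. Origin on the bench under the turntable's centre; x points from the turntable to the column, y to the board's left, z up. The board stands turned by up to 0.35 rad.
- pivot (a point): Point on the arm's vertical hinge axis at the column, 120 mm along the jig's x from the turntable's centre, 82 mm above the bench. The arm runs freely over 1.2 rad between two stops. Where this arc lies is set inside the column and cannot be seen: each stop is 0.35 to 0.85 rad to its side of the line from the column through the turntable's centre.
- swing: Aluminium swing arm, a bar 16 mm wide, 9 mm thick, reaching from the column over the speaker towards the robot, 180 mm past the hinge axis; underside 86 mm, upper face 95 mm above the bench. It turns level and stays where it is left (friction about 1 N at the post). Origin on the hinge axis, 82 mm above the bench; x points from the post to the axis, z up.
- post_top (a point): Centre of the top of the arm's round steel post, the handle: 16 mm diameter, rising 59 mm from the bar's upper face to 154 mm above the bench, 170 mm from the hinge axis. It may be pinched from above and turns easily between the fingers.
- pointer_tip (a point): Lower tip of the brass cone pointer under the bar, 120 mm from the hinge axis, 77 mm above the bench.
- stopgive (a joint): Twist (rad) of the rubber that carries both stops, which shows the lean: near 0 while the arm swings freely (up to 0.004 from friction), positive when pressed on the left stop, negative on the right one. 0.004 rad (0.7 mm at the post) for each newton pushed sideways at the post: 6 N gives 0.024; above 12 N (0.047) the arm is being forced.
- speaker: Loose chrome loudspeaker frame lying face down on the turntable: flange 104 mm diameter, magnet pot 48 mm diameter on top, 38 mm high, 0.3 kg. Origin at the centre of its underside. It lies up to 3 mm off the turntable's centre.
- pot_top (a point): Centre of the top face of the speaker's magnet pot, 72 mm above the bench, 5 mm lower than the pointer's tip.
- shield: Bystander: round aluminium valve shield, 34 mm diameter, 48 mm high, on the jig's board at its near left corner. Origin under its centre.
- bakelite: Bystander: cream bakelite knob, 32 mm diameter, 18 mm high, on the board at its near right corner. Origin under its centre.
- capacitor: Bystander: mica capacitor block, 36 x 26 x 36 mm, on the board at its far left corner. Origin under its centre.
- driver: Bystander: stubby brass screwdriver, 110 mm long, lying on the bench to the left of the jig.
- jar: Bystander: glass jar, 52 mm diameter, 60 mm high, on the bench to the right of the jig.
- carton: Bystander: valve carton, 45 x 45 x 80 mm, on the bench to the right of the jig.
- spool: Bystander: steel disc weight, 44 mm diameter, 30 mm high, on the bench to the left of the jig.
Things that resemble listed ones, but are neither listed nor needed, are in the scene too. There is more than one size of the speaker; the job needs the smallest.

How it is judged:
By the outcome, as a careful person would: the job done as asked, in the order asked, and still so for the second after the job is handed in, with the robot touching nothing.
It also fails if it takes over 70 s, if anything falls off the work surface, if the arm or the gripper's body presses on something with over 40 N, if the wrist force passes 120 N, or if a joint passes its speed limit or range.

ROBOT

A 6-joint arm with a two-finger parallel gripper is mounted at the origin on the work surface. World frame = base frame: x ahead of the robot, y to its left, z up, the work surface at z = 0. Lengths are in m, angles in rad, forces in N, time in s.
With the tool pointing down it reaches from about 0.4 to 0.825 m from the base axis. Payload 7 kg.
Tool frame: the origin (TCP) lies on the centre line of the jaws, within the pads' length; the fingertips stand 22 mm ahead of it and the grasp point (between the pads) lies 3 mm ahead of it; z points along the fingers, y is the direction in which the jaws open and shut (so a half turn about z gives the same grasp; the last joint's range is limited). The gripper opens to 88 mm and grips with 3 to 60 N. Pads are 19 mm wide; open, the fingers measure 130 mm over their backs; the gripper's body (78 mm by 193 mm) begins 47 mm behind the grasp point.
Start: joints at [-0.904, 0.359, 0.012, 0, -1.224, -0.288], TCP at [0.25, -0.627, 0.249] pointing down, gripper open.
Joint ranges: [-3.07, 3.07], [-1.43, 2.12], [-1.02, 1.25], [-3.03, 1.67], [-3.05, -0], [-3.03, 3.03]. Speed limits (rad/s): [2.39, 2.39, 3.01, 3.14, 3.14, 3.14].

INTERFACE

Orientations are given as [roll, pitch, yaw] about the fixed x, y, z axes, in that order (R = Rz(yaw) Ry(pitch) Rx(roll)).
In Python, from station import arm gives the robot as it stands. The module is installed in compiled form; this text tells all that it offers.
- The arm moves only by the tool arm_command, never from a script. Its argument "motion" is a list of rows, each a list of 3 entries, a list of its own where there are three numbers: the shift along the tool's x, y, z in mm, then the turn, a rotation vector about the tool's x, y, z in degrees, then the opening, from 0 (shut) to 1 (fully open). In form: [[[tx, ty, tz], [wx, wy, wz], grip], ...]. A call has 1 to 20 rows; each row shifts and turns the commanded pose from where the row before left it, along the tool's axes as they then stand; what a row does not reach is not made up. A row lasts 1/12 s, in which the tool goes at most 41.7 mm and 7.16 degrees, less where a joint would pass 70% of its speed; a pose out of reach is approached as far as the arm can. A call is refused whole if a number of a shift passes 41.7 or a number of a turn 7.16, either way. A call with a gripper value outside its range is refused whole. The fingers move at their own pace and stop on an object; "newtons" is the grip in N (left out, the last holds). Time passes only in rows, so rows that do not move let the fingers close. It gives the time, the measured TCP pose, the force and the opening at its end, in the units of the state.
- arm.get_state(): the state, without advancing time (a new reading comes with each control period).
- arm.grab_frame(name): name is "scene" or "side" or "wrist"; returns the picture (420x560x3 uint8, red, green, blue); there is no depth.
- arm.camera_info(name): a dict with "fov_y" (degrees; the focal length in pixels is half the picture's height over the tangent of half this angle, whatever the lens; pixels are square), "cx", "cy" (the principal point, pixels), "k1" (the pictures are not rectified: a ray, as slopes to the right and down, at radius r is drawn at 1 + k1 r^2 times it, then the intrinsics apply), "view" (4x4, takes a point from world to camera coordinates); the wrist camera has in their place "tool_from_camera" (4x4, takes a point from camera to tool coordinates, whose origin is the TCP and whose axes are the flange's). Camera axes: x right, y down, z forward; pixel columns grow to the right and rows downward; lengths in m; the calibration is good to about 2 mm. A picture is of the moment at which its call begins: read the wrist's pose just before it. camera_info takes no time and is no camera call.
- arm.job_done(): hands the job in, once; it reports no verdict.
The state is a dict: "t": time; "q": joint angles; "qd": joint speeds; "joint_efforts": joint torques, N m; "eef_pos": TCP position; "ee_rot": TCP orientation; "force": force on the tool from outside, world axes, zero at the start; "moment": the same for the moment, N m; "width": finger opening in m.
Only numpy, scipy, OpenCV 4.12 (cv2) and the standard library are available. Lean on these libraries where they do the work, as an engineer would, in place of code of your own. Each camera call takes 0.05 s, during which the arm holds its last target. There are 200 camera calls.

## Working session

There is one attempt and no reset: what is moved stays moved. The work goes in short steps, Python scripts to look and compute and a tool call to move; the robot and the scene stay as the last step left them, time stands still between calls to the robot, and variables do not carry over. Pictures are saved under pics/ and viewed, on a budget of 10 in all, crops included, one or two more only if the job needs it, and the job is handed in when it is done.

Besides the shell and the picture viewer there is one more tool, called after "Call:" in YAML: its name, and indented under it one key for each argument. arm_command: Moves the arm, as the interface text tells. Its arguments: {"type":"object","properties":{"motion":{"type":"array","items":{"type":"array"}},"newtons":{"type":"number"}},"required":["motion"]}

```bash
mkdir -p pics
cat > h.py <<'E'
import numpy as np, cv2
from station import arm
from scipy.spatial.transform import Rotation as R
def K(n):
    c=arm.camera_info(n); f=210/np.tan(np.radians(c['fov_y'])/2); return c,f
def ray(n,u,v,st=None):
    c,f=K(n); d=np.array([(u-c['cx'])/f,(v-c['cy'])/f]); s=d.copy()
    for _ in range(20): s=d/(1+c['k1']*(s@s))
    if n=='wrist':
        T=np.eye(4); T[:3,:3]=R.from_euler('xyz',st['ee_rot']).as_matrix(); T[:3,3]=st['eef_pos']
        M=T@np.array(c['tool_from_camera'])
    else: M=np.linalg.inv(np.array(c['view']))
    return M[:3,3], M[:3,:3]@np.array([s[0],s[1],1])
def onz(n,u,v,z,st=None):
    o,d=ray(n,u,v,st); return o+d*(z-o[2])/d[2]
def proj(n,p,st=None):
    c,f=K(n)
    if n=='wrist':
        T=np.eye(4); T[:3,:3]=R.from_euler('xyz',st['ee_rot']).as_matrix(); T[:3,3]=st['eef_pos']
        V=np.linalg.inv(T@np.array(c['tool_from_camera']))
    else: V=np.array(c['view'])
    q=V@np.append(p,1); s=q[:2]/q[2]; s=s*(1+c['k1']*(s@s)); return s*f+[c['cx'],c['cy']]
def snap(n,name):
    st=arm.get_state(); im=arm.grab_frame(n)[:,:,::-1].copy(); cv2.imwrite(f'pics/{name}.png',im); return im,st
E
python3 - <<'E'
from h import *
a,st=snap('scene','s1'); b,_=snap('side','d1')
print(st)
for n in('scene','side','wrist'): print(arm.camera_info(n))
E
```

```text
{'t': 0.0, 'q': array([-9.03914093e-01,  3.59355137e-01,  1.10379197e-02, -3.32462956e-04,
       -1.22409061e+00, -2.88097466e-01]), 'qd': array([7.87842311e-04, 1.37661057e-03, 7.99079886e-05, 1.14717975e-03,
       2.84354277e-04, 2.56823183e-04]), 'joint_efforts': array([ 1.22804955e-03, -5.82709301e+01,  2.93069923e+01,  6.99733436e+00,
        7.13152884e-03, -1.55264620e-04]), 'eef_pos': array([ 0.2494075 , -0.6267373 ,  0.24763726]), 'ee_rot': array([ 3.13995876e+00, -1.58260069e-04, -2.76292098e+00]), 'force': array([ 0.31398119, -0.01130706,  0.62458232]), 'moment': array([-0.00315778,  0.00583516, -0.03082569]), 'width': 0.08736319597723584}
{'fov_y': 45.154561100129825, 'cx': 275.7326753633451, 'cy': 215.14668085115716, 'k1': -0.08440104228270753, 'view': array([[ 0.42526833,  0.90504556, -0.00627567, -0.21879323],
       [ 0.54872398, -0.26333959, -0.79344455, -0.21376016],
       [-0.7197561 ,  0.33398323, -0.60861018,  1.95509474],
       [ 0.        ,  0.        ,  0.        ,  1.        ]])}
{'fov_y': 50.72278107212736, 'cx': 279.5154903266798, 'cy': 210.1624978684493, 'k1': -0.11869638028135736, 'view': array([[-0.97861672, -0.20567817,  0.0024094 ,  0.55349552],
       [-0.10158458,  0.47308767, -0.8751392 ,  0.17535392],
       [ 0.17885717, -0.85667062, -0.48386524,  0.98421159],
       [ 0.        ,  0.        ,  0.        ,  1.        ]])}
{'fov_y': 70.10010915498295, 'cx': 282.4174487154168, 'cy': 215.82153752596147, 'k1': -0.019757363217220245, 'tool_from_camera': array([[-5.75767806e-05, -9.56037091e-01, -2.93245764e-01,
         8.07848068e-02],
       [ 9.99999874e-01, -2.01428790e-04,  4.60353183e-04,
         4.54810090e-05],
       [-4.99182857e-04, -2.93245700e-01,  9.56036982e-01,
        -1.35307220e-01],
       [ 0.00000000e+00,  0.00000000e+00,  0.00000000e+00,
         1.00000000e+00]])}
```

View pics/s1.png

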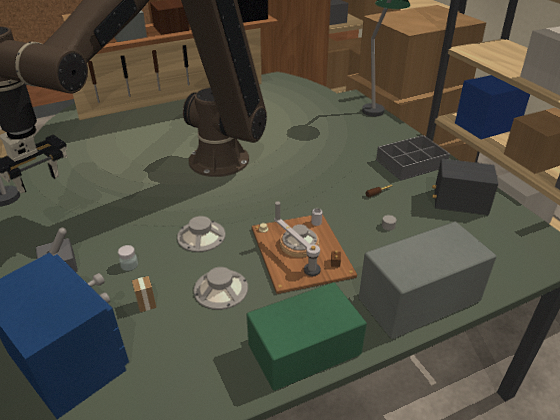

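View pics/d1.png

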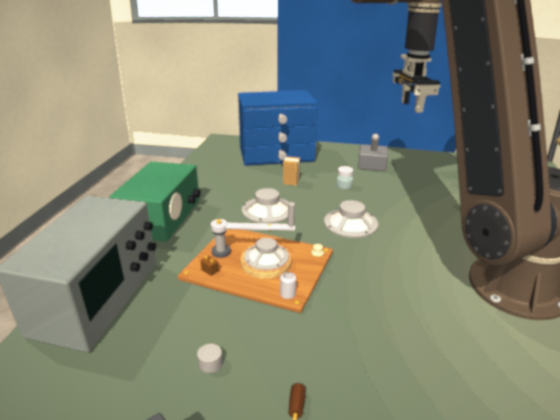

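The scene picture shows the jig board near (303,253), the column at (313,255), and the post top at (277,204), with two larger decoy speakers beside it. The side picture shows the post top at (291,206), the pot at (266,245) and the column top at (220,225).

Run:
```python
from h import *
def tri(a,b):
    o1,d1=ray('scene',*a);o2,d2=ray('side',*b)
    s=np.linalg.lstsq(np.c_[d1,-d2],o2-o1,rcond=None)[0];p,q=o1+d1*s[0],o2+d2*s[1];return ((p+q)/2).round(3),np.linalg.norm(p-q).round(4)
print('post',tri((277,204),(291,206)),onz('scene',277,204,.154),onz('side',291,206,.154))
print('pot',onz('side',266,245,.072),onz('scene',299,233,.072))
print('col',tri((313,252),(220,225)))
for n in('scene','side'):
    im=cv2.imread(f"pics/{'s1' if n=='scene' else 'd1'}.png");h=cv2.cvtColor(im,cv2.COLOR_BGR2HSV)
    m=cv2.inRange(h,(4,120,70),(18,255,255)); k,l,s,c=cv2.connectedComponentsWithStats(m)
    p={'scene':(270,250),'side':(215,275)}[n]
    x=[i for i in range(1,k) if s[i,4]>300]
    print(n,[(s[i].tolist()) for i in x])
    for i in x:
        r=cv2.approxPolyDP(cv2.convexHull(cv2.findContours((l==i).astype('uint8'),0,1)[0][0]),6,True)[:,0]
        if s[i,1]>180: print([ (q.tolist(),onz(n,*q,.014)[:2].round(3)) for q in r])
```

```text
post (array([ 0.54 , -0.006,  0.146]), np.float64(0.0018)) [ 0.54823481 -0.01073485  0.154     ] [0.53748205 0.00981909 0.154     ]
pot [0.58546687 0.05566731 0.072     ] [0.60550549 0.03342263 0.072     ]
col (array([0.709, 0.021, 0.087]), np.float64(0.006))
scene [[0, 0, 83, 44, 2517], [97, 0, 96, 54, 1272], [243, 0, 140, 98, 8221], [375, 5, 74, 131, 6555], [452, 12, 34, 35, 708], [438, 55, 38, 61, 1027], [26, 85, 48, 22, 594], [504, 108, 56, 65, 2250], [433, 125, 44, 37, 608], [252, 215, 105, 78, 3928]]
[([322, 215], array([0.494, 0.177])), ([356, 276], array([0.783, 0.125])), ([276, 292], array([ 0.742, -0.106])), ([252, 226], array([ 0.448, -0.052]))]
side [[283, 161, 15, 24, 305], [178, 230, 155, 83, 5878], [289, 384, 16, 34, 417]]
[([178, 275], array([0.774, 0.134])), ([226, 230], array([ 0.727, -0.077])), ([332, 250], array([ 0.442, -0.042])), ([300, 312], array([0.482, 0.197]))]
[([294, 384], array([0.461, 0.377])), ([304, 387], array([0.444, 0.38 ])), ([298, 417], array([0.443, 0.44 ])), ([289, 413], array([0.459, 0.436]))]
```

Call:
arm_command:
  motion:
    - [[-8,7,-10],[0,0,0],1]
    - [[-16,14,-10],[0,0,0],1]
    - [[-24,20,-10],[0,0,0],1]
    - [[-30,26,-10],[0,0,0],1]
    - [[-30,26,-10],[0,0,0],1]
    - [[-30,26,-10],[0,0,0],1]
    - [[-30,26,-10],[0,0,0],1]
    - [[-30,26,-10],[0,0,0],1]
    - [[-30,26,0],[0,0,0],1]
    - [[-30,26,0],[0,0,0],1]
    - [[-30,26,0],[0,0,0],1]
    - [[-30,26,0],[0,0,0],1]
    - [[-30,26,0],[0,0,0],1]
    - [[-30,26,0],[0,0,0],1]
    - [[-30,26,0],[0,0,0],1]
    - [[-30,26,0],[0,0,0],1]
    - [[-30,26,0],[0,0,0],1]
    - [[-30,26,0],[0,0,0],1]
    - [[-20,16,0],[0,0,0],1]
    - [[-11,7,0],[0,0,0],1]

```text
t: 1.77
eef_pos: [0.5739, -0.0064, 0.3286]
ee_rot: [3.141, 0.0, -2.76]
force: [-0.0, -1.2, 1.0]
width: 0.0881
```

Call:
arm_command:
  motion:
    - [[0,0,0],[0,0,3.6],1]
    - [[0,0,0],[0,0,3.6],1]
    - [[0,0,0],[0,0,3.6],1]
    - [[0,0,0],[0,0,3.6],1]
    - [[0,0,0],[0,0,3.6],1]
    - [[0,0,0],[0,0,3.6],1]
    - [[0,0,0],[0,0,0],1]
    - [[0,0,0],[0,0,0],1]
    - [[0,0,0],[0,0,0],1]

```text
t: 2.52
eef_pos: [0.573, -0.0099, 0.3288]
ee_rot: [3.141, 0.0, -3.138]
force: [0.2, 0.7, -0.8]
width: 0.0875
```

Run:
```python
from h import *
im,st=snap('wrist','w1'); print({k:np.round(v,4) for k,v in st.items()})
cv2.imwrite('pics/w1b.png',cv2.resize(im,(800,600),interpolation=cv2.INTER_CUBIC))
import pickle;pickle.dump(st,open('w1.pkl','wb'))
```

```text
{'t': np.float64(2.5167), 'q': array([ 0.324 ,  0.149 , -0.0881, -0.    , -1.3335, -1.8912]), 'qd': array([-0.    ,  0.0031, -0.0008,  0.0001,  0.0002, -0.0068]), 'joint_efforts': array([-9.0000e-04, -4.2479e+01,  3.0207e+01,  7.1628e+00, -9.3900e-02,
       -3.5000e-02]), 'eef_pos': array([ 0.573 , -0.0099,  0.3288]), 'ee_rot': array([ 3.1415e+00,  2.0000e-04, -3.1380e+00]), 'force': array([ 0.1937,  0.7107, -0.7758]), 'moment': array([-0.0466, -0.0173, -0.0282]), 'width': np.float64(0.0875)}
```

View pics/w1b.png

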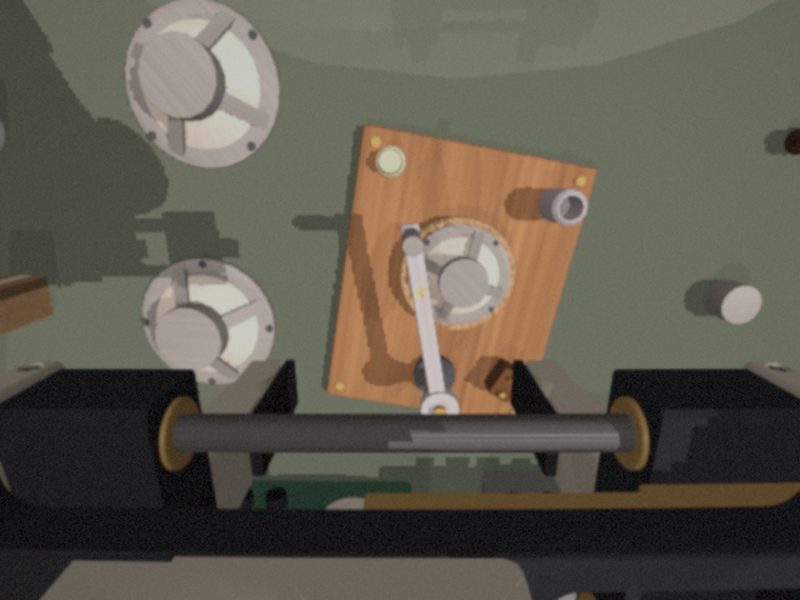

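The wrist picture shows the post top near (412,238), a brass pointer screw on the bar at (422,292), the pot at (464,281) and the column cap at (440,408), all in 800-wide pixels. I'll enlarge the crop to measure these.

Run:
```python
import cv2
im=cv2.imread('pics/w1.png')[150:300,260:370]
im=cv2.convertScaleAbs(im,alpha=1.5,beta=10)
cv2.imwrite('pics/c1.png',cv2.resize(im,None,fx=4,fy=4,interpolation=cv2.INTER_CUBIC))
```

```text
(no output)
```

View pics/c1.png

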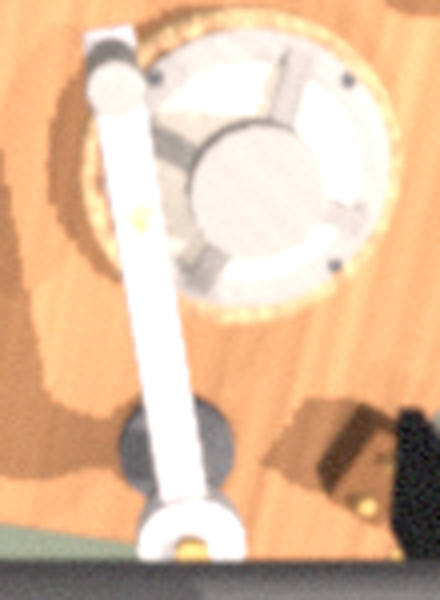

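The crop shows the post top circle at (117,87), the pot circle at (259,189) with radius 66, the brass screw at (140,217), and the bar centre near the column at (183,480).

Run:
```python
from h import *
import pickle;st=pickle.load(open('w1.pkl','rb'))
f=lambda x,y,z: onz('wrist',260+x/4,150+y/4,z,st).round(4)
post=f(117,87,.154);scr=f(140,217,.095);b1=f(183,480,.095);b0=f(131,150,.095);pot=f(259,189,.072)
print('post',post,'scr',scr,'bar',b0,b1,'pot',pot, 'cap .12',f(190,540,.12),f(190,540,.1))
tt=f(245,165,.034);print('turntable~',tt)
d=b1-b0;d/=np.linalg.norm(d);d2=(b1-post)[:2];print('dir',np.arctan2(d[1],d[0]),np.arctan2(d2[1],d2[0]))
a=np.arctan2(d2[1],d2[0]);u=np.array([np.cos(a),np.sin(a)])
piv=post[:2]+.17*u;piv2=scr[:2]+.12*u;print('pivot',piv,piv2)
P=(piv+piv2)/2;e=pot[:2]-P;print('dist pivot-pot',np.linalg.norm(e),'dir from pivot to pot',np.arctan2(-e[1],-e[0]))
```

```text
post [ 0.5395 -0.0032  0.154 ] scr [0.59  0.006 0.095] bar [0.5683 0.0028 0.095 ] [0.6828 0.0222 0.095 ] pot [0.5862 0.0469 0.072 ] cap .12 [0.6914 0.0228 0.12  ] [0.703  0.0248 0.1   ]
turntable~ [0.5863 0.0469 0.034 ]
dir 0.16783836515273334 0.1754284779708477
pivot [0.70689081 0.02647011] [0.70815822 0.02694361]
dist pivot-pot 0.12299350229561919 dir from pivot to pot -0.1649272405089768
```

Call:
arm_command:
  motion:
    - [[8,2,5],[0,0,0],1]
    - [[9,2,15],[0,0,0],1]
    - [[9,2,22],[0,0,0],0.6]
    - [[7.5,0.7,25],[0,0,0],0.6]
    - [[0,0,25],[0,0,0],0.6]
    - [[0,0,25],[0,0,0],0.6]
    - [[0,0,25],[0,0,0],0.6]
    - [[0,0,22],[0,0,0],0.6]
    - [[0,0,16],[0,0,0],0.6]
    - [[0,0,9],[0,0,0],0.6]
    - [[0,0,4],[0,0,0],0.6]
    - [[0,0,0],[0,0,0],0.6]
    - [[0,0,0],[0,0,0],0.6]
    - [[0,0,0],[0,0,0],0.6]

```text
t: 3.73
eef_pos: [0.5404, -0.0029, 0.1367]
ee_rot: [3.141, 0.002, -3.139]
force: [-0.3, -0.2, 0.3]
width: 0.0524
```

Run:
```python
from h import *
im,st=snap('wrist','w2'); print({k:np.round(v,4) for k,v in st.items() if k in('force','eef_pos','ee_rot','width','q')})
cv2.imwrite('pics/w2b.png',im)
```

```text
{'q': array([ 3.5770e-01,  2.4030e-01, -4.3670e-01,  3.0000e-04, -8.9200e-01,
       -1.9265e+00]), 'eef_pos': array([ 0.5404, -0.0029,  0.1367]), 'ee_rot': array([ 3.1412e+00,  1.9000e-03, -3.1394e+00]), 'force': array([-0.309 , -0.2342,  0.3115]), 'width': np.float64(0.0524)}
```

View pics/w2b.png

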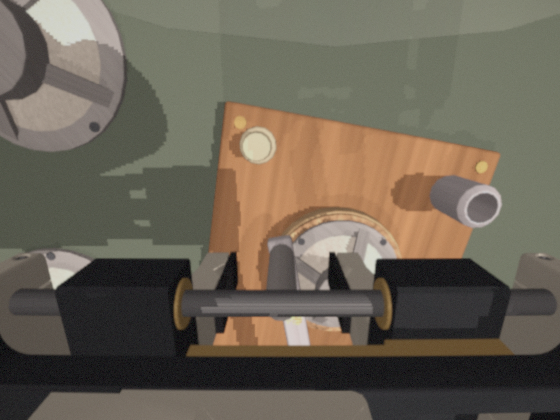

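The post stands midway between the fingers at (283,275), so I'll close on it gently.

Call:
arm_command:
  motion:
    - [[0,0,0],[0,0,0],0.3]
    - [[0,0,0],[0,0,0],0.2]
    - [[0,0,0],[0,0,0],0.1]
    - [[0,0,0],[0,0,0],0.1]
    - [[0,0,0],[0,0,0],0.0]
    - [[0,0,0],[0,0,0],0]
    - [[0,0,0],[0,0,0],0]
    - [[0,0,0],[0,0,0],0]
  newtons: 15

```text
t: 4.45
eef_pos: [0.5396, -0.0031, 0.1355]
ee_rot: [-3.141, -0.0, -3.14]
force: [0.5, -0.5, 0.6]
width: 0.0157
```

```bash
cat > arc.py <<'E'
import sys
from h import *
# rows along the arc from bearing a0 to a1, n rows; current commanded yaw from state, turn ratio k
P=np.array([.7075,.0267]); 
def rows(a0,a1,n,k,yaw,r=.1705,ease=True):
    s=np.linspace(0,1,n+1); s=(1-np.cos(np.pi*s))/2 if ease else s
    A=a0+(a1-a0)*s; out=[]
    for i in range(n):
        d=-r*np.array([np.cos(A[i+1])-np.cos(A[i]),np.sin(A[i+1])-np.sin(A[i])])
        x=np.array([np.cos(yaw),np.sin(yaw)]);y=np.array([np.sin(yaw),-np.cos(yaw)])
        dy=k*(A[i+1]-A[i]); out.append([[round(float(d@x)*1e3,1),round(float(d@y)*1e3,1),0],[0,0,round(-np.degrees(dy),1)],0]); yaw+=dy
    return out,yaw
def cur():
    st=arm.get_state(); e=P-st['eef_pos'][:2]; a=np.arctan2(e[1],e[0]); t=np.array([np.sin(a),-np.cos(a)])  # leftwards post = +t? 
    left=np.array([-0,0]); t=np.array([np.sin(a),-np.cos(a)])*-1
    return st,a,np.linalg.norm(e),-st['force'][:2]@t,st['force'][:2]@np.array([np.cos(a),np.sin(a)])
E
python3 - <<'E'
from arc import *
o=cur();print(o[1:]);r,y=rows(o[1],-.45,18,.5,o[0]['ee_rot'][2]);print(r,y)
E
```

```text
(np.float64(0.1759647835770942), np.float64(0.17049663469629286), np.float64(0.5371306574677781), np.float64(0.447102584135661))
[[[0.1, 0.8, 0], [0, 0, np.float64(0.1)], 0], [[0.4, 2.4, 0], [0, 0, np.float64(0.4)], 0], [[0.6, 3.9, 0], [0, 0, np.float64(0.7)], 0], [[0.7, 5.3, 0], [0, 0, np.float64(0.9)], 0], [[0.8, 6.5, 0], [0, 0, np.float64(1.1)], 0], [[0.7, 7.6, 0], [0, 0, np.float64(1.3)], 0], [[0.6, 8.4, 0], [0, 0, np.float64(1.4)], 0], [[0.4, 9.0, 0], [0, 0, np.float64(1.5)], 0], [[0.2, 9.3, 0], [0, 0, np.float64(1.6)], 0], [[-0.1, 9.3, 0], [0, 0, np.float64(1.6)], 0], [[-0.3, 9.0, 0], [0, 0, np.float64(1.5)], 0], [[-0.5, 8.4, 0], [0, 0, np.float64(1.4)], 0], [[-0.6, 7.6, 0], [0, 0, np.float64(1.3)], 0], [[-0.7, 6.5, 0], [0, 0, np.float64(1.1)], 0], [[-0.6, 5.3, 0], [0, 0, np.float64(0.9)], 0], [[-0.5, 3.9, 0], [0, 0, np.float64(0.7)], 0], [[-0.3, 2.4, 0], [0, 0, np.float64(0.4)], 0], [[-0.1, 0.8, 0], [0, 0, np.float64(0.1)], 0]] -3.452788280020938
```

Call:
arm_command:
  motion:
    - [[0.1,0.8,0],[0,0,0.1],0]
    - [[0.4,2.4,0],[0,0,0.4],0]
    - [[0.6,3.9,0],[0,0,0.7],0]
    - [[0.7,5.3,0],[0,0,0.9],0]
    - [[0.8,6.5,0],[0,0,1.1],0]
    - [[0.7,7.6,0],[0,0,1.3],0]
    - [[0.6,8.4,0],[0,0,1.4],0]
    - [[0.4,9.0,0],[0,0,1.5],0]
    - [[0.2,9.3,0],[0,0,1.6],0]
    - [[-0.1,9.3,0],[0,0,1.6],0]
    - [[-0.3,9.0,0],[0,0,1.5],0]
    - [[-0.5,8.4,0],[0,0,1.4],0]
    - [[-0.6,7.6,0],[0,0,1.3],0]
    - [[-0.7,6.5,0],[0,0,1.1],0]
    - [[-0.6,5.3,0],[0,0,0.9],0]
    - [[-0.5,3.9,0],[0,0,0.7],0]
    - [[-0.3,2.4,0],[0,0,0.4],0]
    - [[-0.1,0.8,0],[0,0,0.1],0]
    - [[0,0,0],[0,0,0],0]

```text
t: 6.03
eef_pos: [0.5537, 0.1011, 0.1354]
ee_rot: [-3.141, -0.001, 2.829]
force: [-3.5, -0.8, 0.6]
width: 0.0159
```

Run:
```python
from arc import *
o=cur();print(o[1:],o[0]['force'],o[0]['ee_rot'],o[0]['width'],o[0]['q'][5]);r,y=rows(o[1],-1.02,32,.5,o[0]['ee_rot'][2],ease=False)
for i in range(0,32,2): print(str(r[i:i+2]).replace('np.float64',''))
```

```text
(np.float64(-0.4507723586794048), np.float64(0.1708401275046509), np.float64(2.213368866454142), np.float64(-2.8170023064620784)) [-3.49989265 -0.76501973  0.63035288] [-3.14133475e+00 -5.99733340e-04  2.82925226e+00] 0.01591956175762677 -2.41108808220414
[[[-0.4, 3.0, 0], [0, 0, (0.5)], 0], [[-0.5, 3.0, 0], [0, 0, (0.5)], 0]]
[[[-0.5, 3.0, 0], [0, 0, (0.5)], 0], [[-0.5, 3.0, 0], [0, 0, (0.5)], 0]]
[[[-0.6, 3.0, 0], [0, 0, (0.5)], 0], [[-0.6, 3.0, 0], [0, 0, (0.5)], 0]]
[[[-0.6, 3.0, 0], [0, 0, (0.5)], 0], [[-0.6, 3.0, 0], [0, 0, (0.5)], 0]]
[[[-0.7, 3.0, 0], [0, 0, (0.5)], 0], [[-0.7, 3.0, 0], [0, 0, (0.5)], 0]]
[[[-0.7, 2.9, 0], [0, 0, (0.5)], 0], [[-0.7, 2.9, 0], [0, 0, (0.5)], 0]]
[[[-0.8, 2.9, 0], [0, 0, (0.5)], 0], [[-0.8, 2.9, 0], [0, 0, (0.5)], 0]]
[[[-0.8, 2.9, 0], [0, 0, (0.5)], 0], [[-0.8, 2.9, 0], [0, 0, (0.5)], 0]]
[[[-0.9, 2.9, 0], [0, 0, (0.5)], 0], [[-0.9, 2.9, 0], [0, 0, (0.5)], 0]]
[[[-0.9, 2.9, 0], [0, 0, (0.5)], 0], [[-0.9, 2.9, 0], [0, 0, (0.5)], 0]]
[[[-1.0, 2.9, 0], [0, 0, (0.5)], 0], [[-1.0, 2.9, 0], [0, 0, (0.5)], 0]]
[[[-1.0, 2.9, 0], [0, 0, (0.5)], 0], [[-1.0, 2.8, 0], [0, 0, (0.5)], 0]]
[[[-1.1, 2.8, 0], [0, 0, (0.5)], 0], [[-1.1, 2.8, 0], [0, 0, (0.5)], 0]]
[[[-1.1, 2.8, 0], [0, 0, (0.5)], 0], [[-1.1, 2.8, 0], [0, 0, (0.5)], 0]]
[[[-1.2, 2.8, 0], [0, 0, (0.5)], 0], [[-1.2, 2.8, 0], [0, 0, (0.5)], 0]]
[[[-1.2, 2.8, 0], [0, 0, (0.5)], 0], [[-1.2, 2.8, 0], [0, 0, (0.5)], 0]]
```

Call:
arm_command:
  motion:
    - [[0,2,0],[0,0,0.35],0]
    - [[0,2,0],[0,0,0.35],0]
    - [[0,2,0],[0,0,0.35],0]
    - [[0,0,0],[0,0,0],0]

```text
t: 6.37
eef_pos: [0.5565, 0.107, 0.1357]
ee_rot: [3.141, 0.001, 2.81]
force: [1.9, -3.3, -1.5]
width: 0.0158
```

Run:
```python
from arc import *
o=cur();print(o[1:],o[0]['eef_pos'],o[0]['force'])
```

```text
(np.float64(-0.48856443176632336), np.float64(0.17102585686410768), np.float64(2.0504309507128684), np.float64(3.1918873734157795)) [0.55648287 0.10697248 0.13569006] [ 1.85607298 -3.30868632 -1.51946484]
```

Call:
arm_command:
  motion:
    - [[-0.5,2,0],[0,0,0.35],0]
    - [[-0.5,2,0],[0,0,0.35],0]
    - [[-0.5,2,0],[0,0,0.35],0]
    - [[0,0,0],[0,0,0],0]

```text
t: 6.7
eef_pos: [0.5593, 0.1123, 0.1355]
ee_rot: [-3.142, -0.0, 2.792]
force: [-1.0, -1.5, -0.6]
width: 0.0156
```

Run:
```python
from arc import *
o=cur();print(o[1:],o[0]['eef_pos'],o[0]['force'])
```

```text
(np.float64(-0.5238313272358516), np.float64(0.17109374523791385), np.float64(1.8616663584576343), np.float64(-0.12618133392028807)) [0.55934837 0.11228133 0.13549165] [-1.04046965 -1.54891777 -0.57150748]
```

Call:
arm_command:
  motion:
    - [[-0.4,2,0],[0,0,0.35],0]
    - [[-0.4,2,0],[0,0,0.35],0]
    - [[-0.4,2,0],[0,0,0.35],0]
    - [[0,0,0],[0,0,0],0]

```text
t: 7.03
eef_pos: [0.5626, 0.1176, 0.1355]
ee_rot: [3.142, -0.0, 2.774]
force: [-1.4, -0.9, 0.6]
width: 0.0157
```

Call:
arm_command:
  motion:
    - [[-0.4,2,0],[0,0,0.35],0]
    - [[-0.4,2,0],[0,0,0.35],0]
    - [[-0.4,2,0],[0,0,0.35],0]
    - [[0,0,0],[0,0,0],0]

```text
t: 7.37
eef_pos: [0.5661, 0.1226, 0.1356]
ee_rot: [3.141, 0.0, 2.756]
force: [-1.2, -0.7, 0.2]
width: 0.0156
```

Call:
arm_command:
  motion:
    - [[-0.5,2,0],[0,0,0.35],0]
    - [[-0.5,2,0],[0,0,0.35],0]
    - [[-0.4,2,0],[0,0,0.35],0]
    - [[0,0,0],[0,0,0],0]

```text
t: 7.7
eef_pos: [0.5697, 0.1277, 0.1355]
ee_rot: [3.141, 0.0, 2.737]
force: [-1.2, -0.5, 0.5]
width: 0.0154
```

Call:
arm_command:
  motion:
    - [[-0.5,2,0],[0,0,0.35],0]
    - [[-0.5,2,0],[0,0,0.35],0]
    - [[-0.5,2,0],[0,0,0.35],0]
    - [[0,0,0],[0,0,0],0]

```text
t: 8.03
eef_pos: [0.5735, 0.1325, 0.1356]
ee_rot: [3.141, 0.0, 2.719]
force: [-0.5, -1.5, -0.7]
width: 0.0155
```

Call:
arm_command:
  motion:
    - [[-0.5,2,0],[0,0,0.35],0]
    - [[-0.5,2,0],[0,0,0.35],0]
    - [[-0.5,2,0],[0,0,0.35],0]
    - [[0,0,0],[0,0,0],0]

```text
t: 8.37
eef_pos: [0.5774, 0.1374, 0.1356]
ee_rot: [3.141, 0.0, 2.7]
force: [-0.9, -2.3, 0.4]
width: 0.0155
```

Call:
arm_command:
  motion:
    - [[-0.6,2,0],[0,0,0.35],0]
    - [[-0.6,2,0],[0,0,0.35],0]
    - [[-0.6,1.5,0],[0,0,0.3],0]
    - [[0,0,0],[0,0,0],0]

```text
t: 8.7
eef_pos: [0.5812, 0.1416, 0.1355]
ee_rot: [3.141, -0.0, 2.683]
force: [-1.1, 0.4, 0.4]
width: 0.0157
```

Call:
arm_command:
  motion:
    - [[-0.6,2,0],[0,0,0.35],0]
    - [[-0.6,2,0],[0,0,0.35],0]
    - [[-0.6,2,0],[0,0,0.35],0]
    - [[0,0,0],[0,0,0],0]

```text
t: 9.03
eef_pos: [0.5856, 0.146, 0.1355]
ee_rot: [-3.141, 0.0, 2.665]
force: [-1.6, -0.5, 0.0]
width: 0.0158
```

Call:
arm_command:
  motion:
    - [[-0.6,2,0],[0,0,0.35],0]
    - [[-0.6,2,0],[0,0,0.35],0]
    - [[-0.6,2,0],[0,0,0.35],0]
    - [[0,0,0],[0,0,0],0]

```text
t: 9.37
eef_pos: [0.5891, 0.1498, 0.1351]
ee_rot: [-3.14, -0.001, 2.646]
force: [-3.1, -3.9, 0.1]
width: 0.0149
```

```bash
cat >> arc.py <<'E'
def avg(n=8):
    L=[]
    for _ in range(n):
        arm.grab_frame('side'); L.append(cur())
    return np.round([np.mean([l[i] for l in L]) for i in range(1,5)],4), np.round(np.mean([l[0]['eef_pos'] for l in L],0),4), np.round(np.mean([l[0]['force'] for l in L],0),2), np.round(L[-1][0]['t'],2)
E
python3 - <<'E'
from arc import *
print(avg(4))
E
```

```text
(array([-0.8041,  0.1708,  5.2519,  0.3351]), array([0.589 , 0.1497, 0.1352]), array([-3.55, -3.89,  0.4 ]), np.float64(9.57))
```

Call:
arm_command:
  motion:
    - [[-0.3,0.8,0],[0,0,0],0]
    - [[0,0,0],[0,0,0],0]
    - [[0,0,0],[0,0,0],0]

```text
t: 9.82
eef_pos: [0.5895, 0.1501, 0.1351]
ee_rot: [-3.139, -0.001, 2.646]
force: [-4.6, -3.7, 1.0]
width: 0.0159
```

Run:
```python
from arc import *
print(avg(6))
```

```text
(array([-0.8075,  0.1708,  6.1677, -0.3242]), array([0.5894, 0.1501, 0.1351]), array([-4.68, -4.03,  0.91]), np.float64(10.12))
```

Call:
arm_command:
  motion:
    - [[0,0.3,0],[0,0,0],0]
    - [[0,0,0],[0,0,0],0]
    - [[0,0,0],[0,0,0],0]
    - [[0,0,0],[0,0,0],0]
    - [[0,0,0],[0,0,0],0]
    - [[0,0,0],[0,0,0],0]
    - [[0,0,0],[0,0,0],0]
    - [[0,0,0],[0,0,0],0]
    - [[0,0,0],[0,0,0],0]
    - [[0,0,0],[0,0,0],0]
    - [[0,0,0],[0,0,0],0]
    - [[0,0,0],[0,0,0],0]
    - [[0,0,0],[0,0,0],0]

```text
t: 11.2
eef_pos: [0.5896, 0.1502, 0.1351]
ee_rot: [-3.139, -0.001, 2.646]
force: [-5.2, -4.4, 0.3]
width: 0.0156
```

Run:
```python
from arc import *
print(avg(4))
# right stop = left contact + 1.2 ; lean 6N compress .024
o=cur();aL=o[1]+.024
print('right contact est',aL+1.2)
# commanded is ~1.2mm beyond the measured: start from measured bearing - small
r,y=rows(o[1]-.005,.28,36,.5,o[0]['ee_rot'][2],r=.1708)
print(str(r[:19]).replace('np.float64',''));print(str(r[19:]).replace('np.float64',''),y)
```

```text
(array([-0.8085,  0.1708,  5.9215,  0.4738]), array([0.5896, 0.1502, 0.1351]), array([-3.96, -4.43,  0.58]), np.float64(11.4))
right contact est 0.41548033265008044
[[[0.1, -0.3, 0], [0, 0, (-0.1)], 0], [[0.3, -1.0, 0], [0, 0, (-0.2)], 0], [[0.5, -1.7, 0], [0, 0, (-0.3)], 0], [[0.7, -2.3, 0], [0, 0, (-0.4)], 0], [[0.9, -3.0, 0], [0, 0, (-0.5)], 0], [[1.0, -3.6, 0], [0, 0, (-0.6)], 0], [[1.2, -4.2, 0], [0, 0, (-0.7)], 0], [[1.2, -4.8, 0], [0, 0, (-0.8)], 0], [[1.3, -5.3, 0], [0, 0, (-0.9)], 0], [[1.3, -5.9, 0], [0, 0, (-1.0)], 0], [[1.3, -6.3, 0], [0, 0, (-1.1)], 0], [[1.2, -6.8, 0], [0, 0, (-1.2)], 0], [[1.2, -7.1, 0], [0, 0, (-1.2)], 0], [[1.0, -7.5, 0], [0, 0, (-1.3)], 0], [[0.9, -7.7, 0], [0, 0, (-1.3)], 0], [[0.7, -7.9, 0], [0, 0, (-1.3)], 0], [[0.6, -8.1, 0], [0, 0, (-1.4)], 0], [[0.4, -8.1, 0], [0, 0, (-1.4)], 0], [[0.2, -8.1, 0], [0, 0, (-1.4)], 0]]
[[[-0.0, -8.1, 0], [0, 0, (-1.4)], 0], [[-0.2, -8.0, 0], [0, 0, (-1.3)], 0], [[-0.4, -7.8, 0], [0, 0, (-1.3)], 0], [[-0.5, -7.5, 0], [0, 0, (-1.3)], 0], [[-0.7, -7.2, 0], [0, 0, (-1.2)], 0], [[-0.8, -6.8, 0], [0, 0, (-1.2)], 0], [[-0.8, -6.4, 0], [0, 0, (-1.1)], 0], [[-0.9, -5.9, 0], [0, 0, (-1.0)], 0], [[-0.9, -5.4, 0], [0, 0, (-0.9)], 0], [[-0.9, -4.9, 0], [0, 0, (-0.8)], 0], [[-0.8, -4.3, 0], [0, 0, (-0.7)], 0], [[-0.8, -3.7, 0], [0, 0, (-0.6)], 0], [[-0.7, -3.0, 0], [0, 0, (-0.5)], 0], [[-0.5, -2.4, 0], [0, 0, (-0.4)], 0], [[-0.4, -1.7, 0], [0, 0, (-0.3)], 0], [[-0.2, -1.0, 0], [0, 0, (-0.2)], 0], [[-0.1, -0.3, 0], [0, 0, (-0.1)], 0]] 3.1931690651397613
```

Call:
arm_command:
  motion:
    - [[0.1,-0.3,0],[0,0,-0.1],0]
    - [[0.3,-1.0,0],[0,0,-0.2],0]
    - [[0.5,-1.7,0],[0,0,-0.3],0]
    - [[0.7,-2.3,0],[0,0,-0.4],0]
    - [[0.9,-3.0,0],[0,0,-0.5],0]
    - [[1.0,-3.6,0],[0,0,-0.6],0]
    - [[1.2,-4.2,0],[0,0,-0.7],0]
    - [[1.2,-4.8,0],[0,0,-0.8],0]
    - [[1.3,-5.3,0],[0,0,-0.9],0]
    - [[1.3,-5.9,0],[0,0,-1.0],0]
    - [[1.3,-6.3,0],[0,0,-1.1],0]
    - [[1.2,-6.8,0],[0,0,-1.2],0]
    - [[1.2,-7.1,0],[0,0,-1.2],0]
    - [[1.0,-7.5,0],[0,0,-1.3],0]
    - [[0.9,-7.7,0],[0,0,-1.3],0]
    - [[0.7,-7.9,0],[0,0,-1.3],0]
    - [[0.6,-8.1,0],[0,0,-1.4],0]
    - [[0.4,-8.1,0],[0,0,-1.4],0]
    - [[0.2,-8.1,0],[0,0,-1.4],0]

```text
t: 12.98
eef_pos: [0.5408, 0.0634, 0.1357]
ee_rot: [3.141, 0.0, 2.948]
force: [-0.1, 2.2, 0.2]
width: 0.0158
```

Call:
arm_command:
  motion:
    - [[0,-8.1,0],[0,0,-1.4],0]
    - [[-0.2,-8.0,0],[0,0,-1.3],0]
    - [[-0.4,-7.8,0],[0,0,-1.3],0]
    - [[-0.5,-7.5,0],[0,0,-1.3],0]
    - [[-0.7,-7.2,0],[0,0,-1.2],0]
    - [[-0.8,-6.8,0],[0,0,-1.2],0]
    - [[-0.8,-6.4,0],[0,0,-1.1],0]
    - [[-0.9,-5.9,0],[0,0,-1.0],0]
    - [[-0.9,-5.4,0],[0,0,-0.9],0]
    - [[-0.9,-4.9,0],[0,0,-0.8],0]
    - [[-0.8,-4.3,0],[0,0,-0.7],0]
    - [[-0.8,-3.7,0],[0,0,-0.6],0]
    - [[-0.7,-3.0,0],[0,0,-0.5],0]
    - [[-0.5,-2.4,0],[0,0,-0.4],0]
    - [[-0.4,-1.7,0],[0,0,-0.3],0]
    - [[-0.2,-1.0,0],[0,0,-0.2],0]
    - [[-0.1,-0.3,0],[0,0,-0.1],0]
    - [[0,0,0],[0,0,0],0]

```text
t: 14.48
eef_pos: [0.5437, -0.0202, 0.1354]
ee_rot: [-3.141, -0.001, -3.088]
force: [-2.5, 1.3, 0.6]
width: 0.0157
```

Run:
```python
from arc import *
print(avg(3)); o=cur()
r,y=rows(o[1],.39,8,.5,o[0]['ee_rot'][2],r=.1708,ease=False);print(str(r).replace('np.float64',''),y)
```

```text
(array([ 0.2785,  0.1704, -1.7041, -2.7456]), array([ 0.5437, -0.0201,  0.1355]), array([-3.11,  0.88,  1.14]), np.float64(14.63))
[[[-0.5, -2.3, 0], [0, 0, (-0.4)], 0], [[-0.6, -2.3, 0], [0, 0, (-0.4)], 0], [[-0.6, -2.3, 0], [0, 0, (-0.4)], 0], [[-0.6, -2.3, 0], [0, 0, (-0.4)], 0], [[-0.6, -2.3, 0], [0, 0, (-0.4)], 0], [[-0.6, -2.3, 0], [0, 0, (-0.4)], 0], [[-0.6, -2.3, 0], [0, 0, (-0.4)], 0], [[-0.7, -2.3, 0], [0, 0, (-0.4)], 0]] -3.0324355271283716
```

Call:
arm_command:
  motion:
    - [[-0.3,-2.3,0],[0,0,-0.4],0]
    - [[-0.4,-2.3,0],[0,0,-0.4],0]
    - [[-0.6,-2.3,0],[0,0,-0.4],0]
    - [[-0.6,-2.3,0],[0,0,-0.4],0]
    - [[-0.6,-2.3,0],[0,0,-0.4],0]
    - [[-0.6,-2.3,0],[0,0,-0.4],0]
    - [[-0.7,-2.0,0],[0,0,-0.4],0]
    - [[0,0,0],[0,0,0],0]

```text
t: 15.3
eef_pos: [0.5493, -0.0359, 0.1356]
ee_rot: [-3.141, 0.0, -3.039]
force: [-1.0, 0.8, 1.4]
width: 0.0155
```

Run:
```python
from arc import *
print(avg(3));
```

```text
(array([ 0.3754,  0.1702, -1.2426, -0.6379]), array([ 0.5492, -0.0357,  0.1356]), array([-1.05,  0.92,  0.15]), np.float64(15.45))
```

Free until now. I'll go on in small steps towards the predicted contact at about 0.41.

Call:
arm_command:
  motion:
    - [[-0.5,-2,0],[0,0,-0.3],0]
    - [[-0.5,-2,0],[0,0,-0.3],0]
    - [[-0.5,-2,0],[0,0,-0.3],0]
    - [[0,0,0],[0,0,0],0]
    - [[0,0,0],[0,0,0],0]

```text
t: 15.87
eef_pos: [0.5514, -0.0414, 0.1356]
ee_rot: [3.142, 0.0, -3.024]
force: [-0.6, 1.7, 0.6]
width: 0.0158
```

Run:
```python
from arc import *
print(avg(3));
```

```text
(array([ 0.4108,  0.1703, -1.3593,  0.9797]), array([ 0.5514, -0.0413,  0.1356]), array([0.36, 1.64, 0.08]), np.float64(16.02))
```

Call:
arm_command:
  motion:
    - [[-0.6,-2,0],[0,0,-0.3],0]
    - [[-0.6,-2,0],[0,0,-0.3],0]
    - [[0,0,0],[0,0,0],0]
    - [[0,0,0],[0,0,0],0]

```text
t: 16.35
eef_pos: [0.553, -0.0453, 0.1356]
ee_rot: [3.142, 0.0, -3.013]
force: [0.7, 2.2, -1.5]
width: 0.0155
```

Run:
```python
from arc import *
print(avg(3));
```

```text
(array([ 0.4353,  0.1705, -1.2541,  1.0992]), array([ 0.5529, -0.0452,  0.1356]), array([0.47, 1.6 , 0.35]), np.float64(16.5))
```

Call:
arm_command:
  motion:
    - [[-0.7,-2,0],[0,0,-0.3],0]
    - [[-0.7,-2,0],[0,0,-0.3],0]
    - [[0,0,0],[0,0,0],0]
    - [[0,0,0],[0,0,0],0]

```text
t: 16.83
eef_pos: [0.5545, -0.0489, 0.1354]
ee_rot: [3.141, -0.0, -3.003]
force: [-1.0, 2.7, 0.5]
width: 0.0158
```

Run:
```python
from arc import *
print(avg(3));
```

```text
(array([ 0.459 ,  0.1706, -3.6963,  0.7981]), array([ 0.5545, -0.0489,  0.1355]), array([-0.92,  3.67, -0.19]), np.float64(16.98))
```

Call:
arm_command:
  motion:
    - [[-0.3,-1,0],[0,0,0],0]
    - [[-0.3,-0.9,0],[0,0,0],0]
    - [[0,0,0],[0,0,0],0]
    - [[0,0,0],[0,0,0],0]

```text
t: 17.32
eef_pos: [0.5553, -0.0507, 0.1354]
ee_rot: [3.141, -0.001, -3.003]
force: [-2.0, 5.1, 0.6]
width: 0.0154
```

Run:
```python
from arc import *
print(avg(4));
```

```text
(array([ 0.4702,  0.1708, -4.9628,  0.237 ]), array([ 0.5553, -0.0507,  0.1354]), array([-2.04,  4.53,  0.55]), np.float64(17.52))
```

Call:
arm_command:
  motion:
    - [[-0.3,-0.9,0],[0,0,0],0]
    - [[0,0,0],[0,0,0],0]
    - [[0,0,0],[0,0,0],0]
    - [[0,0,0],[0,0,0],0]

```text
t: 17.85
eef_pos: [0.5556, -0.0514, 0.1354]
ee_rot: [3.141, -0.001, -3.003]
force: [-3.1, 6.1, 0.1]
width: 0.0155
```

Run:
```python
from arc import *
print(avg(6));
```

```text
(array([ 0.4751,  0.1708, -5.9818,  0.2012]), array([ 0.5556, -0.0514,  0.1354]), array([-2.56,  5.41,  0.42]), np.float64(18.15))
```

Call:
arm_command:
  motion:
    - [[0,0,0],[0,0,0],0]
    - [[0,0,0],[0,0,0],0]
    - [[0,0,0],[0,0,0],0]
    - [[0,0,0],[0,0,0],0]
    - [[0,0,0],[0,0,0],0]
    - [[0,0,0],[0,0,0],0]
    - [[0,0,0],[0,0,0],0]
    - [[0,0,0],[0,0,0],0]
    - [[0,0,0],[0,0,0],0]
    - [[0,0,0],[0,0,0],0]
    - [[0,0,0],[0,0,0],0]
    - [[0,0,0],[0,0,0],0]

```text
t: 19.15
eef_pos: [0.5556, -0.0514, 0.1354]
ee_rot: [3.141, -0.001, -3.003]
force: [-2.6, 5.0, 0.2]
width: 0.0155
```

Run:
```python
from arc import *
import arc
print(avg(3)); o=cur()
from scipy.optimize import least_squares
T=np.array([(.5396,-.0031),(.5537,.1011),(.5735,.1325),(.5812,.1416),(.5856,.146),(.5408,.0634),(.5492,-.0357),(.5529,-.0452),(.5437,-.0202)])
s=least_squares(lambda p:np.linalg.norm(T-p,axis=1)-.17,[.7,.03]);print(s.x,s.fun.round(4))
pot=np.array([.5862,.0469]);e=s.x-pot;ap=np.arctan2(e[1],e[0]);print('pot bearing',ap,np.linalg.norm(e))
arc.P=s.x
o=cur();a=o[1];print('now',a)
r,y=rows(a+.006,ap,20,.5,o[0]['ee_rot'][2],r=.17);print(str(r).replace('np.float64',''),y)
```

```text
(array([ 0.475 ,  0.1708, -5.588 ,  0.3195]), array([ 0.5556, -0.0514,  0.1354]), array([-2.27,  5.12, -0.06]), np.float64(19.3))
[0.70692291 0.02713835] [ 0.      0.0001  0.      0.     -0.0002  0.     -0.0002  0.0002 -0.0001]
pot bearing -0.1622552533031467 0.12232965516643175
now 0.4788936439086876
[[[0.2, 0.6, 0], [0, 0, (0.1)], 0], [[0.7, 1.9, 0], [0, 0, (0.3)], 0], [[1.1, 3.1, 0], [0, 0, (0.6)], 0], [[1.4, 4.3, 0], [0, 0, (0.8)], 0], [[1.7, 5.4, 0], [0, 0, (0.9)], 0], [[1.8, 6.3, 0], [0, 0, (1.1)], 0], [[1.9, 7.1, 0], [0, 0, (1.2)], 0], [[1.9, 7.8, 0], [0, 0, (1.3)], 0], [[1.7, 8.2, 0], [0, 0, (1.4)], 0], [[1.6, 8.5, 0], [0, 0, (1.5)], 0], [[1.4, 8.5, 0], [0, 0, (1.5)], 0], [[1.1, 8.3, 0], [0, 0, (1.4)], 0], [[0.9, 7.9, 0], [0, 0, (1.3)], 0], [[0.7, 7.3, 0], [0, 0, (1.2)], 0], [[0.5, 6.5, 0], [0, 0, (1.1)], 0], [[0.3, 5.6, 0], [0, 0, (0.9)], 0], [[0.2, 4.5, 0], [0, 0, (0.8)], 0], [[0.1, 3.3, 0], [0, 0, (0.6)], 0], [[0.0, 2.0, 0], [0, 0, (0.3)], 0], [[0.0, 0.7, 0], [0, 0, (0.1)], 0]] -3.3265639399932665
```

Call:
arm_command:
  motion:
    - [[0.2,0.6,0],[0,0,0.1],0]
    - [[0.7,1.9,0],[0,0,0.3],0]
    - [[1.1,3.1,0],[0,0,0.6],0]
    - [[1.4,4.3,0],[0,0,0.8],0]
    - [[1.7,5.4,0],[0,0,0.9],0]
    - [[1.8,6.3,0],[0,0,1.1],0]
    - [[1.9,7.1,0],[0,0,1.2],0]
    - [[1.9,7.8,0],[0,0,1.3],0]
    - [[1.7,8.2,0],[0,0,1.4],0]
    - [[1.6,8.5,0],[0,0,1.5],0]
    - [[1.4,8.5,0],[0,0,1.5],0]
    - [[1.1,8.3,0],[0,0,1.4],0]
    - [[0.9,7.9,0],[0,0,1.3],0]
    - [[0.7,7.3,0],[0,0,1.2],0]
    - [[0.5,6.5,0],[0,0,1.1],0]
    - [[0.3,5.6,0],[0,0,0.9],0]
    - [[0.2,4.5,0],[0,0,0.8],0]
    - [[0.1,3.3,0],[0,0,0.6],0]
    - [[0,2.0,0],[0,0,0.3],0]
    - [[0,0.7,0],[0,0,0.1],0]

```text
t: 20.97
eef_pos: [0.5379, 0.0549, 0.1354]
ee_rot: [-3.141, -0.001, 2.959]
force: [-2.0, -1.6, 0.5]
width: 0.0156
```

```bash
sed -i 's/\[.7075,.0267\]/[.70692,.02714]/' arc.py
python3 - <<'E'
from arc import *
print(avg(3),arm.get_state()['ee_rot'])
E
```

```text
(array([-0.1625,  0.1713,  1.128 , -2.4126]), array([0.5379, 0.0549, 0.1354]), array([-2.56, -0.72,  1.  ]), np.float64(21.12)) [-3.14126105e+00 -7.41525666e-04  2.95914931e+00]
```

Call:
arm_command:
  motion:
    - [[0,0,0],[0,0,0],0.25]
    - [[0,0,0],[0,0,0],0.3]
    - [[0,0,0],[0,0,0],0.5]
    - [[0,0,0],[0,0,0],0.6]
    - [[0,0,0],[0,0,0],0.6]
    - [[0,0,-5],[0,0,0],0.6]
    - [[0,0,-12],[0,0,0],0.6]
    - [[0,0,-20],[0,0,0],0.6]
    - [[0,0,-25],[0,0,0],0.6]
    - [[0,0,-25],[0,0,0],0.6]
    - [[0,0,-25],[0,0,0],0.6]
    - [[0,0,-25],[0,0,0],0.6]
    - [[0,0,-20],[0,0,0],0.6]
    - [[0,0,-10],[0,0,0],0.6]
    - [[0,0,-4],[0,0,0],0.6]
    - [[0,0,0],[0,0,0],1]
    - [[0,0,0],[0,0,0],1]
    - [[0,0,0],[0,0,0],1]

```text
t: 22.62
eef_pos: [0.5377, 0.0549, 0.305]
ee_rot: [-3.14, -0.002, 2.959]
force: [-0.3, -0.3, -0.1]
width: 0.0673
```

Run:
```python
from h import *
import pickle
im,st=snap('wrist','w3'); print(st['eef_pos'],st['t']); pickle.dump(st,open('w3.pkl','wb'))
c=proj('wrist',np.array([.5862,.0469,.072]),st);x,y=int(c[0])-70,int(c[1])-60;print(x,y,c)
c=cv2.convertScaleAbs(im[y:y+150,x:x+150],alpha=1.5,beta=10)
cv2.imwrite('pics/c3.png',cv2.resize(c,None,fx=4,fy=4,interpolation=cv2.INTER_CUBIC))
```

```text
[0.53769608 0.05490981 0.30499864] 22.6167
213 168 [283.68039367 228.62287977]
```

View pics/c3.png

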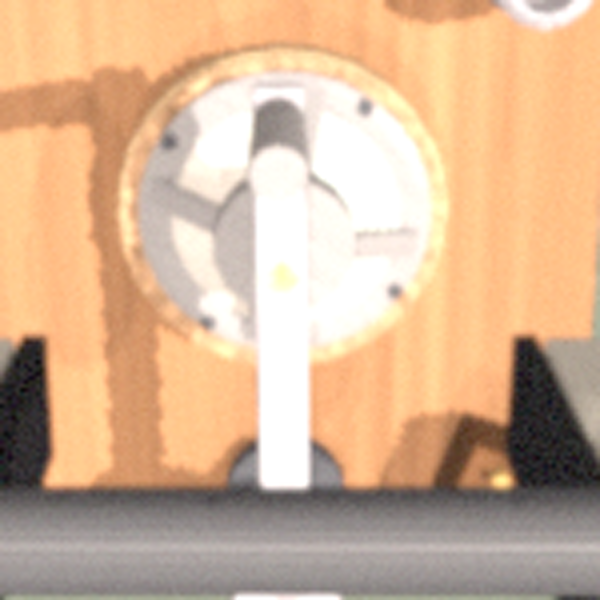

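The crop shows the post free at (279,170), the screw at (284,277), the bar edges at 257 and 311, and the pot edges at x 215 and 355, so the pot centre is about (285,236).

Run:
```python
from arc import *
import pickle;st=pickle.load(open('w3.pkl','rb'))
f=lambda x,y,z: onz('wrist',213+x/4,168+y/4,z,st).round(4)
print('pot',f(285,236,.072),'bar mid',f(283.5,277,.095),'post',f(279,172,.154),f(285,470,.095))
for nm,p in(('pot',f(285,236,.072)),('scr',f(284,277,.095)),('post',f(279,172,.154))):
    e=P-p[:2];print(nm,np.arctan2(e[1],e[0]),np.linalg.norm(e))
a,b=f(280,172,.154),f(285,470,.095);d=b-a;print('bar dir',np.arctan2(d[1],d[0]))
# automatic pot chord: bright chrome vs bar edges, print profile row through pot
im=cv2.imread('pics/w3.png');print(im[225:231,262:308].mean(2).mean(0).astype(int).tolist())
```

```text
pot [0.5841 0.048  0.072 ] bar mid [0.5894 0.0465 0.095 ] post [0.5394 0.0543 0.154 ] [0.6554 0.0349 0.095 ]
pot -0.16823663508350017 0.12457885855954857
scr -0.1640997943081461 0.11912028374714355
post -0.16073130001715488 0.16970744238247185
bar dir -0.16738455965858356
[159, 157, 154, 146, 128, 121, 122, 122, 122, 122, 121, 122, 121, 121, 133, 170, 193, 196, 196, 194, 193, 193, 194, 196, 196, 195, 187, 168, 159, 162, 163, 164, 164, 162, 163, 164, 163, 164, 163, 158, 148, 150, 150, 152, 151, 150]
```

Run:
```python
from h import *
a=cv2.imread('pics/d1.png'); b,st=snap('side','d2')
m=cv2.inRange(cv2.absdiff(a,b).max(2),40,255)
k,l,s,c=cv2.connectedComponentsWithStats(cv2.morphologyEx(m,cv2.MORPH_OPEN,np.ones((3,3))))
print([x.tolist() for x in s[1:] if x[4]>12])
print(arm.job_done(), arm.get_state()['t'])
```

```text
[[249, 0, 75, 169, 7610], [352, 0, 195, 286, 25326], [529, 167, 4, 5, 18], [543, 167, 7, 21, 113], [441, 168, 15, 5, 65], [226, 172, 184, 73, 4105], [441, 175, 16, 16, 178], [515, 175, 14, 49, 405], [535, 179, 8, 32, 199], [529, 190, 31, 75, 983], [492, 201, 21, 25, 131], [554, 206, 6, 19, 62], [296, 236, 4, 5, 17], [250, 239, 6, 3, 18], [262, 239, 5, 3, 15], [246, 243, 5, 3, 15], [289, 244, 8, 12, 65], [549, 298, 11, 6, 55]]
the job is handed in; nothing more can be done
the job is handed in; nothing more can be done
```

The job is done and handed in at about 23 s of the 70 s allowed.

- **Left stop:** I pinched the post with 15 N and swung the arm left. Resistance in free swing was about 1 to 2 N. It came up against the left stop, and I leaned there at about 5.9–6.2 N for over a second.
- **Right stop:** I swung the arm back and met the right stop. The lean read about 5.6–6.0 N and I held it for over a second. The readings stayed well below 12 N throughout.
- **Pointer:** I left the arm over the magnet pot, let go and lifted about 170 mm clear. The wrist picture after release puts the arm at -0.164 rad and the pot centre at -0.168 rad, about 0.5 mm sideways. Along the bar, two pictures put the pot 2 to 4.5 mm nearer the robot than the pointer's 120 mm. The arm only turns, so that can't be adjusted.

**Checks that were weaker or disagreed:**
- The travel between the two leans measured about 1.29 rad, against about 1.25 expected. I put this down to give in the fingers, as the force readings on both sides agreed. I had no direct reading of the stop twist.
- Before/after side pictures showed change mainly around the robot, its shadow and the swing arm, with none at the shield, capacitor, spool or driver. The knob, jar and carton were partly within the changed area, so that check doesn't clear them. The gripper stayed above them the whole time.

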